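# Open the ratchet bookend to the red marker

## Task

Make room in the book rack for more donated books: press the orange release pad of the sliding bookend down with the fingertips and, keeping it down, push the bookend back along its bar, away from the books, until its blue plate stands level with the red marker on the rack; then let the pad spring up so that the ratchet locks again. Do not force the bookend while the pad is up, and leave the books and everything else on the counter where they are, lifting nothing.

Things in the scene. Friction and masses are not known exactly. Their poses are not given: they have to be found in the camera images.
- rack: Fixed book rack: two brown wooden runners along its y axis (110 mm wide over both, tops 42 mm above the counter), a toothed steel bar in the slot between, a 125 mm high wooden end plate at the +y end. Spans y = -260 to +215 mm. Origin on the counter under the centre line; z up. Its yaw varies. The books stand at the +y end; the bookend opens towards -y.
- jaw (a joint): Position of the sliding bookend, m: 0 nearest the books, growing as it is pushed back (rack's -y), end stop at 0.215. With the pad held down it slides with about 4 to 6 N of friction; with the pad up the ratchet (teeth every 6 mm, so up to 6 mm of play) blocks it in this direction.
- jaw_plate (a point): Centre of the lower edge of the inner (book side) face of the bookend's blue plate, 42 mm above the counter; axes as the rack's. The plate is 100 mm wide (x), 8 mm thick (y = 0 to -8 mm), 105 mm high. Behind it a grey housing, 64 mm wide and 40 mm high, runs from y = -8 to -112 mm, with the orange pad in its top and an upright heel at its far end.
- heel_face (a point): Centre of the rubber-faced inner side of the bookend's upright grey heel, the face to push on (towards the rack's -y). The heel is 64 mm wide, 14 mm thick and stands from the housing's top, 24 mm below this point, to 22 mm above it; axes as the rack's. Fixed to the bookend: 98 mm towards -y and 64 mm above jaw_plate.
- release_pad (a joint): How far the orange release pad is pressed down, m: 0 fully up, 0.009 fully down (stop). The ratchet is free from 0.005 on. Spring: 2.5 N to start, 6 N fully down; it springs up when let go, to somewhere between 0 and 0.005 depending on where the pawl meets the teeth.
- pad_top (a point): Centre of the top face of the orange release pad, 40 mm (x) by 46 mm (y), level; it stands 14 mm proud of the grey housing when fully up, about 96 mm above the counter. In the frame of jaw_plate it lies at x = 0, y = -73 mm, z = +54 mm when fully up. Its -y edge meets the heel within 2 mm. Axes as the rack's.
- marker: Fixed red plastic marker: two upright clips, each 10 mm along the rack and 50 mm high, one on each long side of the rack just outside the runners. Origin on the counter midway between them, on the rack's centre line; axes as the rack's. The blue plate is level with it when jaw_plate has the same y in the rack's frame.
- book_green: Green pocket book, loose, upright in the rack beside the end plate: 78 x 32 x 108 mm; origin at the centre of its underside.
- book_red: Red pocket book, loose, upright in the middle: 74 x 28 x 100 mm; origin at the centre of its underside.
- book_yellow: Yellow pocket book, loose, upright nearest the bookend: 80 x 30 x 110 mm; origin at the centre of its underside.
- mug: Blue mug, 76 mm across, 85 mm high, loose on the counter; origin at the centre of its underside. Leave alone.
- glue_pot: White jar with orange cap, 56 mm across, 90 mm high, loose; origin at the centre of its underside. Leave alone.
- price_stamp: Hand stamp, black base 50 x 35 mm with a wooden knob, 76 mm high, loose; origin at the centre of its underside. Leave alone.
- tape_box: Small cardboard box, 70 x 50 x 40 mm, loose; origin at the centre of its underside. Leave alone.
- coin_tin: Green cash tin, 100 x 75 x 55 mm, loose; origin at the centre of its underside. Leave alone.

How it is judged:
By the outcome, as a careful person would: the job done as asked, in the order asked, and still so for the second after the job is handed in, with the robot touching nothing.
It also fails if it takes over 42 s, if anything falls off the work surface, if the arm or the gripper's body presses on something with over 40 N, if the wrist force passes 120 N, or if a joint passes its speed limit or range.

## Robot

A 7-joint arm with a two-finger parallel gripper is mounted at the origin on the work surface. World frame = base frame: x ahead of the robot, y to its left, z up, the work surface at z = 0. Lengths are in m, angles in degrees, forces in N, time in s.
With the tool pointing down it reaches from about 0.35 to 0.9 m from the base axis. Payload 19.9 kg.
Tool frame: the origin (TCP) lies at the very end of the fingers, on their centre line; the grasp point (between the pads) lies behind it (grasp_offset is the z of the grasp point in the tool frame, in m); z points along the fingers, y is the line along which they close (so a half turn about z gives the same grasp; the last joint's range is limited). The gripper opens to 85 mm and grips with 20 to 120 N. Pads are 22 mm wide; open, the fingers measure 114 mm over their backs; the gripper's body (76 mm by 85 mm) begins 54 mm behind the grasp point. The pads swing forward as they close: fully open they stand 13 mm farther back than shut.
Start: joints at [70.101, 23.915, -0.59, 92.452, 0.269, 63.638, -3.037], TCP at [0.188, -0.596, 0.2] pointing down, gripper open.
Joint ranges: [-161.28, 161.28], [-22.2, 115.67], [-73.04, 71.86], [3.21, 147.25], [-68.34, 248.33], [10.77, 114.83], [-161.83, 161.83]. Speed limits (degrees/s): [108.29, 108.29, 136.94, 136.94, 172.46, 172.46, 172.46].

## Interface

Orientations are given as [roll, pitch, yaw] about the fixed x, y, z axes, in that order (R = Rz(yaw) Ry(pitch) Rx(roll)).
In Python, from rig import * gives the robot as it stands.
- The arm moves only by the tool arm_command, never from a script. Its argument "commands" is a list that holds one entry, the list of rows, each a list of 7 numbers: the shift along the world's x, y, z in m, then the turn, a rotation vector about the world's x, y, z in rad, then the opening in per cent of the stroke, from 0 (shut) to 100 (fully open). In form: [[[tx, ty, tz, wx, wy, wz, hand], ...]]. A call has 1 to 12 rows; each row shifts and turns the commanded pose from where the row before left it; what a row does not reach is not made up. A row lasts 1/8 s, in which the tool goes at most 62.5 mm and 10.7 degrees, less where a joint would pass 70% of its speed; a pose out of reach is approached as far as the arm can. A call is refused whole if a number of a shift passes 0.0625 or a number of a turn 0.188, either way. A call with a gripper value outside its range is refused whole. The fingers move at their own pace and stop on an object; "squeeze" is the grip in N (left out, the last holds). Time passes only in rows, so rows that do not move let the fingers close. It gives the time, the measured TCP pose, the force, the opening and the grip force at its end, in the units of the state.
- sense(): the state, without advancing time (a new reading comes with each control period).
- snapshot(name): name is "side" or "top" or "wrist"; returns a dict with "pixels" (480x640x3 uint8, red, green, blue), "fx", "fy", "cx", "cy" (pixels), "world_from_camera" (4x4, takes a point from camera to world coordinates); the wrist camera has in their place "hand_eye" (4x4, takes a point from camera to tool coordinates, whose origin is the TCP and whose axes are the flange's). Camera axes: x right, y up, looking along -z (the intrinsics and any distortion apply to the point x, -y, -z); pixel columns grow to the right and rows downward; lengths in m; the calibration is good to about 2 mm. The wrist camera is an equidistant fisheye: a pixel r from the principal point sees the ray r / f radians off the axis. A picture is of the moment at which its call begins: read the wrist's pose just before it. There is no depth.
- hand_in(): hands the job in; it is judged then, once.
The state is a dict: "time_s": time; "q": joint angles; "qd": joint speeds; "joint_torque": joint torques, N m; "tcp_pos": TCP position; "eef_rot": TCP orientation; "force": force on the tool from outside, world axes, zero at the start; "moment": the same for the moment, N m; "opening": finger opening in m; "grip_force": force on a finger pad.
Only numpy, scipy, OpenCV 4.12 (cv2) and the standard library are available. Lean on these libraries where they do the work, as an engineer would, in place of code of your own. Each camera call takes 0.05 s, during which the arm holds its last target. There are 200 camera calls.

## Working session

There is one attempt and no reset: what is moved stays moved. The work goes in short steps, Python scripts to look and compute and a tool call to move; the robot and the scene stay as the last step left them, time stands still between calls to the robot, and variables do not carry over. Pictures are saved under pics/ and viewed, at most 10 in all, crops included, and the job is handed in when it is done.

Besides the shell and the picture viewer there is one more tool, called after ">>>" as name(argument=value, ...), one argument or row to a line, values as JSON. arm_command: Moves the arm, as the interface text tells. Its arguments: {"type":"object","properties":{"commands":{"type":"array","items":{"type":"array","items":{"type":"array","items":{"type":"number"}}}},"squeeze":{"type":"number"}},"required":["commands"]}

```bash
mkdir -p pics
cat > h.py <<'E'
from rig import *
import numpy as np, cv2
def ray(s,u,v):
    T=np.array(s["world_from_camera"]);d=np.array([(u-s["cx"])/s["fx"],-(v-s["cy"])/s["fy"],-1.])
    return T[:3,3],T[:3,:3]@d
def onz(s,u,v,z):
    o,d=ray(s,u,v);return o+d*(z-o[2])/d[2]
def proj(s,p):
    T=np.array(s["world_from_camera"]);c=T[:3,:3].T@(np.array(p)-T[:3,3])
    return s["cx"]+s["fx"]*c[0]/-c[2], s["cy"]+s["fy"]*-c[1]/-c[2]
E
python3 - <<'E'
from h import *
for n in("top","side"):
    s=snapshot(n);cv2.imwrite(f"pics/{n}0.png",s["pixels"][:,:,::-1]);np.save(f"pics/{n}0.npy",s,allow_pickle=True)
    print(n,{k:v for k,v in s.items() if k!="pixels"})
st=sense();print(st["eef_rot"],st["opening"],st["force"])
E
```

```text
top {'fx': 440.11578479775096, 'fy': 440.11578479775096, 'cx': 330.1037869137173, 'cy': 239.28500844778333, 'world_from_camera': array([[-1.35658540e-02,  9.93447598e-01, -1.13480558e-01,
         4.36568092e-01],
       [-9.99907925e-01, -1.34407449e-02,  1.86753737e-03,
         8.95951102e-03],
       [ 3.30037281e-04,  1.13495444e-01,  9.93538462e-01,
         1.28778859e+00],
       [ 0.00000000e+00,  0.00000000e+00,  0.00000000e+00,
         1.00000000e+00]])}
side {'fx': 593.343464598331, 'fy': 593.343464598331, 'cx': 323.83159201807604, 'cy': 240.84771478783512, 'world_from_camera': array([[-0.89356084,  0.26560201, -0.36194559,  0.02859432],
       [-0.44864548, -0.49899311,  0.74143315,  1.03280729],
       [ 0.01631778,  0.82490087,  0.56504184,  0.88142496],
       [ 0.        ,  0.        ,  0.        ,  1.        ]])}
[-1.79935903e+02  3.52706078e-03  1.75222992e+01] 0.08589748495641568 [-0.19387871 -0.03292578  0.31117794]
```

View pics/top0.png

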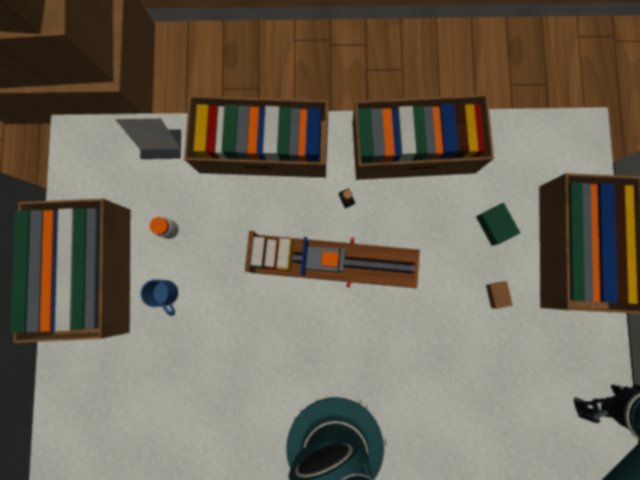

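View pics/side0.png

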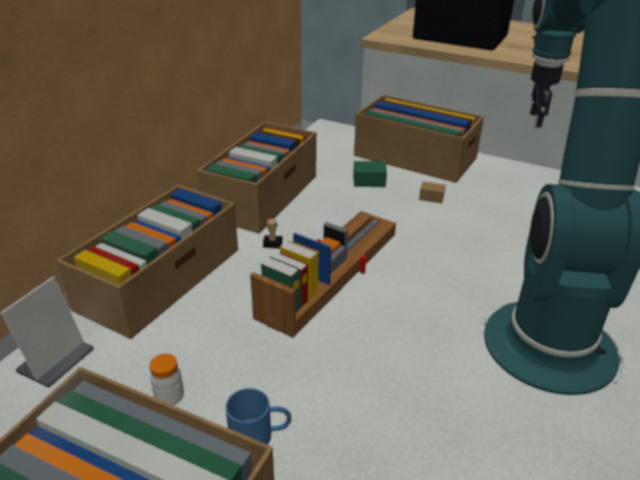

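The top view shows the rack from (250,255) to (418,268), the plate at column 305, the pad at (330,259), and the marker clips at (352,240) and (349,285). The side view shows the near clip at (363,265) and the heel around (335,233).

```bash
cat > m.py <<'E'
from h import *
def blobs(s,lo,hi,roi,amin=4):
    hsv=cv2.cvtColor(s["pixels"],cv2.COLOR_RGB2HSV)
    m=cv2.inRange(hsv,lo,hi);k=np.zeros_like(m);x0,y0,x1,y1=roi;k[y0:y1,x0:x1]=255
    n,l,st,c=cv2.connectedComponentsWithStats(m&k)
    return [(st[i].tolist(),c[i].round(2).tolist()) for i in range(1,n) if st[i][4]>=amin],l
E
python3 - <<'E'
from m import *
T=np.load("pics/top0.npy",allow_pickle=True).item();S=np.load("pics/side0.npy",allow_pickle=True).item()
R=(230,220,440,300)
for nm,lo,hi in(("orange",(8,170,150),(18,255,255)),("red",(0,150,100),(4,255,255)),("red2",(172,150,80),(180,255,255)),("blue",(105,130,50),(125,255,255)),("brown",(5,90,60),(16,200,200))):
    b,_=blobs(T,lo,hi,R); print("T",nm,b)
    b,_=blobs(S,lo,hi,(240,200,410,340)); print("S",nm,b)
# rack outline
hsv=cv2.cvtColor(T["pixels"],cv2.COLOR_RGB2HSV)[215:305,230:440]
m=(hsv[...,1]>60).astype(np.uint8);m=cv2.morphologyEx(m,cv2.MORPH_OPEN,np.ones((5,5)))
c=max(cv2.findContours(m,0,1)[0],key=cv2.contourArea);print(cv2.minAreaRect(c))
for i in("T","S"):
    s=T if i=="T" else S
    x0,y0,x1,y1=(230,215,440,305) if i=="T" else (245,190,405,340)
    cv2.imwrite(f"pics/z{i}.png",cv2.resize(s["pixels"][y0:y1,x0:x1,::-1],None,fx=3.5,fy=3.5,interpolation=2))
E
```

```text
T orange [([322, 252, 16, 14, 201], [329.37, 258.57])]
S orange [([323, 239, 15, 9, 71], [330.39, 242.27])]
T red [([351, 239, 3, 4, 9], [352.11, 240.33]), ([348, 282, 2, 5, 9], [348.44, 283.78])]
S red [([361, 256, 5, 17, 66], [362.61, 263.21])]
T red2 []
S red2 []
T blue [([301, 238, 6, 36, 101], [303.44, 256.13])]
S blue [([295, 234, 36, 50, 559], [319.02, 256.75])]
T brown [([245, 231, 10, 40, 169], [248.89, 250.24]), ([259, 236, 22, 32, 117], [273.51, 245.62]), ([289, 238, 14, 14, 120], [297.18, 244.31]), ([254, 240, 165, 48, 2897], [360.81, 265.09]), ([321, 251, 19, 17, 79], [329.81, 258.52]), ([263, 263, 4, 5, 7], [264.0, 265.14])]
S brown [([247, 201, 3, 4, 4], [247.75, 202.5]), ([258, 200, 5, 10, 20], [260.1, 204.6]), ([265, 200, 8, 3, 10], [268.3, 201.4]), ([274, 200, 12, 9, 46], [279.54, 203.78]), ([286, 201, 3, 2, 4], [286.75, 201.25]), ([242, 202, 3, 3, 5], [242.8, 203.2]), ([253, 205, 3, 4, 5], [254.2, 206.8]), ([260, 204, 10, 11, 36], [265.25, 210.22]), ([270, 204, 5, 8, 15], [271.93, 207.93]), ([243, 207, 3, 4, 5], [244.2, 208.2]), ([277, 210, 3, 3, 4], [278.25, 211.0]), ([270, 213, 3, 4, 5], [271.0, 214.2]), ([251, 212, 144, 125, 4678], [316.04, 280.4]), ([258, 214, 7, 9, 30], [260.73, 218.2]), ([240, 221, 3, 3, 4], [240.75, 222.0]), ([258, 224, 8, 5, 14], [261.36, 225.93]), ([252, 228, 3, 3, 5], [253.2, 229.0]), ([321, 237, 20, 16, 41], [330.22, 245.17]), ([281, 253, 26, 11, 26], [293.5, 258.0])]
((102.21044921875, 44.04844665527344), (173.24888610839844, 43.41902542114258), 4.5377726554870605)
```

View pics/zT.png

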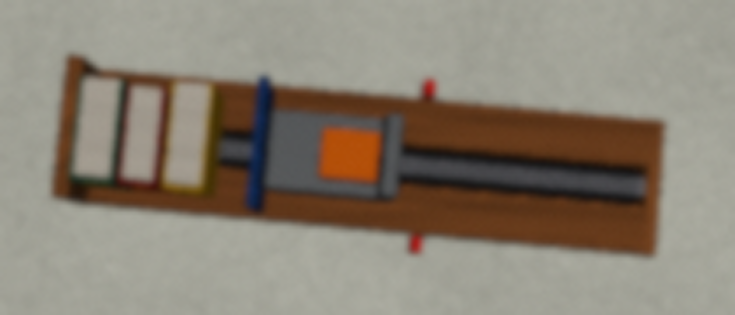

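The crop shows the pad at (350,155), the heel at (390,155), the plate at about 258, the clips at (429,90) and (415,243), and the rack's -y end corners at (663,122) and (655,253).

Run:
```python
from m import *
T=np.load("pics/top0.npy",allow_pickle=True).item();S=np.load("pics/side0.npy",allow_pickle=True).item()
f=lambda u,v:(230+(u+.5)/3.5-.5,215+(v+.5)/3.5-.5)
pad=onz(T,329.37,258.57,.096);print("pad",pad, "side",onz(S,330.39,242.27,.096))
a=onz(T,352.11,240.33,.05);b=onz(T,348.44,283.78,.05);print("clips",a,b,(a+b)/2,np.linalg.norm(a-b))
def ex(lo,hi):
    print()
c=[onz(T,*f(*p),.042) for p in((663,122),(655,253),(263+10,86),(247,212))]
e=(c[0]+c[1])/2;print("end",e,np.linalg.norm(c[0]-c[1]))
top=onz(T,*f(264,80),.147);bot=onz(T,*f(255,208),.147);print("plate top",top,bot,(top+bot)/2)
for nm,p,q in(("edgeU",(130,77),(663,122)),("edgeL",(100,200),(655,253))):
    P=onz(T,*f(*p),.042);Q=onz(T,*f(*q),.042);d=P-Q;print(nm,np.degrees(np.arctan2(d[1],d[0]))-90)
d=a-b;print("clip yaw",np.degrees(np.arctan2(d[1],d[0])))
y=[np.degrees(np.arctan2(d[1],d[0]))]
# yaw from rack bounding
st=sense();from scipy.spatial.transform import Rotation as R
print(st["tcp_pos"],R.from_euler("xyz",st["eef_rot"],degrees=True).as_matrix().round(3))
w=snapshot("wrist");print({k:v for k,v in w.items() if k!="pixels"})
```

```text
pad [0.52008453 0.00942323 0.096     ] side [5.15546781e-01 2.46437846e-04 9.60000000e-02]
clips [ 0.57412779 -0.05559834  0.05      ] [ 0.45193816 -0.04297484  0.05      ] [ 0.51303297 -0.04928659  0.05      ] 0.12283996757720765
end [ 0.49341987 -0.24063177  0.042     ] 0.10611380099178923
plate top [0.57244002 0.07208097 0.147     ] [0.4773167  0.07940571 0.147     ] [0.52487836 0.07574334 0.147     ]
edgeU -5.629017776249654
edgeL -6.211842353661083
clip yaw -5.898341245381232
[ 0.18804468 -0.59566815  0.19982485] [[ 0.954  0.301 -0.   ]
 [ 0.301 -0.954  0.001]
 [-0.    -0.001 -1.   ]]
{'fx': 371.64829954431775, 'fy': 371.64829954431775, 'cx': 314.6179789270744, 'cy': 239.11102398562602, 'hand_eye': array([[-1.74461634e-04,  9.60856604e-01,  2.77046126e-01,
         7.08922237e-02],
       [ 9.99999947e-01,  9.11069259e-05,  3.13741737e-04,
        -1.37101233e-03],
       [ 2.76219999e-04,  2.77046166e-01, -9.60856569e-01,
        -1.75089712e-01],
       [ 0.00000000e+00,  0.00000000e+00,  0.00000000e+00,
         1.00000000e+00]])}
```

>>> arm_command(
  commands=[
    [[0.027, 0.0495, 0.005, 0, 0, 0.097, 0], [0.027, 0.0495, 0.005, 0, 0, 0.097, 0], [0.027, 0.0495, 0.005, 0, 0, 0.097, 0], [0.027, 0.0495, 0.005, 0, 0, 0.097, 0], [0.027, 0.0495, 0.005, 0, 0, 0.097, 0], [0.027, 0.0495, 0.005, 0, 0, 0.097, 0], [0.027, 0.0495, 0.005, 0, 0, 0.097, 0], [0.027, 0.0495, 0.005, 0, 0, 0.097, 0], [0.027, 0.0495, 0.005, 0, 0, 0.097, 0], [0.027, 0.0495, 0.005, 0, 0, 0.097, 0], [0.027, 0.0495, 0.005, 0, 0, 0.097, 0], [0.027, 0.0495, 0.005, 0, 0, 0.097, 0]],
  ],
  squeeze=20,
)

```text
time_s: 1.65
tcp_pos: [0.5127, -0.0004, 0.2606]
eef_rot: [180.0, 0.0, 84.4]
force: [0.8, -1.2, 0.8]
opening: 0.0002
grip_force: 0.0
```

>>> arm_command(
  commands=[
    [[0, 0, 0, 0, 0, 0, 0], [0, 0, 0, 0, 0, 0, 0], [0, 0, 0, 0, 0, 0, 0]],
  ],
)

```text
time_s: 2.02
tcp_pos: [0.5118, -0.0032, 0.2602]
eef_rot: [-180.0, 0.0, 84.1]
force: [0.2, -0.1, 0.8]
opening: 0.0002
grip_force: 0.0
```

```bash
cat >> m.py <<'E'
from scipy.spatial.transform import Rotation as R
def wrist():
    st=sense();w=snapshot("wrist")
    B=np.eye(4);B[:3,:3]=R.from_euler("xyz",st["eef_rot"],degrees=True).as_matrix();B[:3,3]=st["tcp_pos"]
    w["T"]=B@np.array(w["hand_eye"]);return st,w
def wz(w,u,v,z):
    x,y=u-w["cx"],v-w["cy"];r=np.hypot(x,y);t=r/w["fx"]
    d=w["T"][:3,:3]@np.array([np.sin(t)*x/r,-np.sin(t)*y/r,-np.cos(t)]);o=w["T"][:3,3]
    return o+d*(z-o[2])/d[2]
def rk(p,yaw=-5.9):
    "rack-aligned coords about world origin"
    a=np.radians(yaw);return np.array([np.cos(a)*p[0]+np.sin(a)*p[1],-np.sin(a)*p[0]+np.cos(a)*p[1]])
E
python3 - <<'E'
from m import *
st,w=wrist();print(st["time_s"],st["tcp_pos"],st["eef_rot"],st["opening"],st["force"])
cv2.imwrite("pics/w1.png",w["pixels"][:,:,::-1]);np.save("pics/w1.npy",w,allow_pickle=True)
for nm,lo,hi in(("orange",(8,170,100),(18,255,255)),("red",(0,150,100),(5,255,255)),("blue",(105,130,50),(125,255,255))):
    print(nm,blobs(w,lo,hi,(0,0,640,480),25)[0])
E
```

```text
2.025 [ 0.51180005 -0.00317057  0.26024834] [-1.79981714e+02  3.20749738e-02  8.40923693e+01] 0.00018880700074319002 [ 0.17478357 -0.10920702  0.84681425]
orange [([599, 0, 41, 16, 347], [625.05, 4.84]), ([596, 105, 44, 24, 749], [617.23, 117.02]), ([302, 175, 42, 49, 1960], [322.92, 198.49]), ([578, 311, 62, 34, 833], [608.39, 327.88]), ([572, 391, 55, 28, 318], [598.8, 404.86]), ([550, 444, 56, 24, 76], [577.95, 455.74])]
red [([274, 1, 94, 32, 270], [304.47, 7.79]), ([296, 32, 34, 1, 34], [312.5, 32.0]), ([259, 242, 11, 7, 74], [263.8, 244.92]), ([374, 242, 11, 7, 73], [378.74, 245.07]), ([548, 446, 57, 25, 128], [575.45, 458.77])]
blue [([581, 0, 59, 26, 531], [609.88, 12.07]), ([303, 119, 55, 8, 309], [329.16, 122.1]), ([602, 126, 38, 38, 1233], [621.2, 145.03]), ([573, 326, 67, 31, 499], [604.91, 341.61]), ([561, 399, 68, 47, 1234], [595.35, 421.65])]
```

View pics/w1.png

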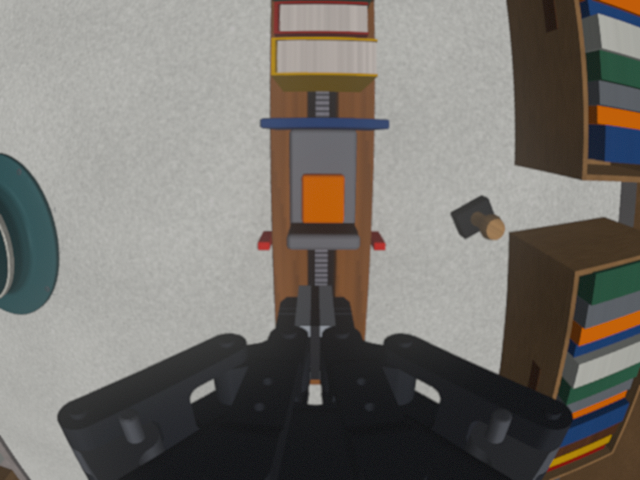

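The wrist view shows the pad at (302–344, 175–223), the heel at rows 224–248, the clip tops at (264,245) and (379,245), the plate top at row 123, and the fingertips at about (315,288).

Run:
```python
from m import *
st=sense();w=np.load("pics/w1.npy",allow_pickle=True).item()
P=lambda n,u,v,z:print(n,wz(w,u,v,z).round(4),rk(wz(w,u,v,z)).round(4))
print("cam",w["T"][:3,3],rk(w["T"][:3,3]),"tcp",rk(st["tcp_pos"]))
P("pad",322.9,198.5,.096);P("pad+y",323,174.5,.096);P("pad-y",323,223.5,.096);P("padL",301.5,198,.096);P("padR",344,198,.096)
P("clipL",263.8,244.9,.05);P("clipR",378.7,245.1,.05)
P("plateL",262,123,.147);P("plateR",388,124,.147);P("plate",325,123,.147)
g=cv2.cvtColor(w["pixels"],cv2.COLOR_RGB2GRAY);hs=cv2.cvtColor(w["pixels"],cv2.COLOR_RGB2HSV)
print([(v,w["pixels"][v,325].tolist()) for v in range(114,134)])
print([(v,int(g[v,335])) for v in range(216,254)])
print([(v,w["pixels"][v,264].tolist()) for v in range(228,253)])
```

```text
cam [0.51933108 0.06826864 0.43530022] [0.50956258 0.12129036] tcp [0.50944335 0.04953413]
pad [0.5206 0.0091 0.096 ] [0.5169 0.0625]
pad+y [0.5229 0.0313 0.096 ] [0.5169 0.0849]
pad-y [ 0.5184 -0.0147  0.096 ] [0.5171 0.0387]
padL [0.501  0.0116 0.096 ] [0.4971 0.063 ]
padR [0.5401 0.0076 0.096 ] [0.5365 0.0631]
clipL [ 0.4517 -0.0431  0.05  ] [0.4538 0.0036]
clipR [ 0.5766 -0.0562  0.05  ] [0.5794 0.0033]
plateL [0.4799 0.0821 0.147 ] [0.4689 0.131 ]
plateR [0.5765 0.0719 0.147 ] [0.5661 0.1308]
plate [0.5279 0.0766 0.147 ] [0.5173 0.1304]
[(114, [109, 106, 112]), (115, [96, 94, 99]), (116, [78, 76, 82]), (117, [61, 65, 80]), (118, [52, 64, 95]), (119, [49, 65, 103]), (120, [50, 67, 106]), (121, [52, 68, 106]), (122, [51, 68, 106]), (123, [52, 68, 107]), (124, [50, 67, 105]), (125, [49, 65, 104]), (126, [50, 64, 99]), (127, [47, 55, 82]), (128, [52, 53, 69]), (129, [68, 67, 72]), (130, [84, 82, 85]), (131, [92, 92, 95]), (132, [99, 100, 103]), (133, [104, 104, 108])]
[(216, 114), (217, 113), (218, 112), (219, 113), (220, 113), (221, 108), (222, 94), (223, 68), (224, 47), (225, 44),
[... 173 characters left out ...]
 105), (242, 104), (243, 104), (244, 104), (245, 105), (246, 104), (247, 98), (248, 92), (249, 80), (250, 64), (251, 56), (252, 57), (253, 56)]
[(228, [174, 174, 169]), (229, [173, 171, 167]), (230, [156, 150, 146]), (231, [124, 105, 102]), (232, [101, 66, 63]), (233, [94, 54, 52]), (234, [93, 53, 50]), (235, [94, 52, 50]), (236, [94, 54, 51]), (237, [96, 57, 53]), (238, [94, 53, 51]), (239, [94, 55, 53]), (240, [97, 55, 51]), (241, [115, 53, 51]), (242, [147, 55, 51]), (243, [170, 56, 52]), (244, [177, 55, 51]), (245, [180, 55, 51]), (246, [179, 55, 50]), (247, [180, 55, 50]), (248, [177, 57, 52]), (249, [171, 84, 80]), (250, [166, 128, 125]), (251, [168, 162, 158]), (252, [173, 173, 168])]
```

>>> arm_command(
  commands=[
    [[0.004, 0.0011, -0.03, 0, 0, 0, 0], [0.004, 0.0011, -0.04, 0, 0, 0, 0], [0, 0, -0.04, 0, 0, 0, 0], [0, 0, -0.035, 0, 0, 0, 0], [0, 0, -0.009, 0, 0, 0, 0], [0, 0, 0, 0, 0, 0, 0]],
  ],
)

```text
time_s: 2.82
tcp_pos: [0.5203, -0.0001, 0.1069]
eef_rot: [-180.0, 0.0, 84.2]
force: [0.6, -0.3, 0.5]
opening: -0.0002
grip_force: 0.0
```

>>> arm_command(
  commands=[
    [[0, 0, -0.005, 0, 0, 0, 0], [0, 0, -0.005, 0, 0, 0, 0], [0, 0, -0.004, 0, 0, 0, 0], [0, 0, -0.002, 0, 0, 0, 0], [0, 0, 0, 0, 0, 0, 0], [0, 0, 0, 0, 0, 0, 0]],
  ],
)

```text
time_s: 3.58
tcp_pos: [0.5202, 0.0003, 0.0905]
eef_rot: [180.0, 0.0, 84.2]
force: [-0.1, -0.0, -0.3]
opening: -0.0002
grip_force: 0.0
```

Run:
```python
from m import *
st,w=wrist();print(st["time_s"],st["tcp_pos"],rk(st["tcp_pos"]),st["force"])
cv2.imwrite("pics/w2.png",w["pixels"][:,:,::-1]);np.save("pics/w2.npy",w,allow_pickle=True)
```

```text
3.575 [5.20218703e-01 2.66106538e-04 9.04609793e-02] [0.51743566 0.0537393 ] [-0.05463535 -0.04624845 -0.28148695]
```

View pics/w2.png

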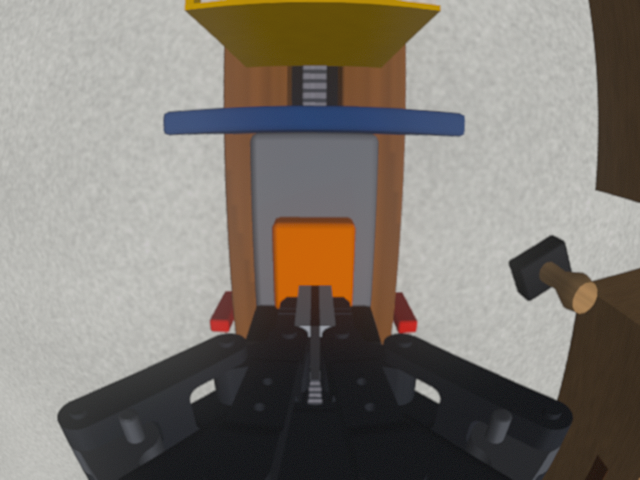

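The view shows the fingertips over the pad at (315,290), short of the heel, with the plate at row 121. There is no contact yet, so I'll press further.

>>> arm_command(
  commands=[
    [[0, 0, -0.002, 0, 0, 0, 0], [0, 0, -0.001, 0, 0, 0, 0], [0, 0, 0, 0, 0, 0, 0]],
  ],
)

```text
time_s: 4.0
tcp_pos: [0.5201, 0.0002, 0.0873]
eef_rot: [-180.0, 0.0, 84.2]
force: [-0.5, -0.3, 0.8]
opening: -0.0002
grip_force: 0.0
```

>>> arm_command(
  commands=[
    [[0, 0, -0.002, 0, 0, 0, 0], [0, 0, -0.001, 0, 0, 0, 0], [0, 0, 0, 0, 0, 0, 0]],
  ],
)

```text
time_s: 4.38
tcp_pos: [0.5201, 0.0002, 0.0843]
eef_rot: [-180.0, 0.0, 84.2]
force: [0.5, 0.2, -0.7]
opening: 0.0
grip_force: 0.0
```

>>> arm_command(
  commands=[
    [[0, 0, -0.001, 0, 0, 0, 0], [0, 0, -0.001, 0, 0, 0, 0], [0, 0, 0, 0, 0, 0, 0], [0, 0, 0, 0, 0, 0, 0]],
  ],
)

```text
time_s: 4.88
tcp_pos: [0.5201, 0.0002, 0.0823]
eef_rot: [-180.0, 0.0, 84.2]
force: [0.3, 0.0, -0.9]
opening: -0.0
grip_force: 0.0
```

Run:
```python
from m import *
st,w=wrist();print(st["time_s"],st["tcp_pos"],st["force"],st["moment"])
np.save("pics/w3.npy",w,allow_pickle=True)
w2=np.load("pics/w2.npy",allow_pickle=True).item()
for x in(w2,w):
    hs=cv2.cvtColor(x["pixels"],cv2.COLOR_RGB2HSV)
    m=cv2.inRange(hs,(8,170,60),(18,255,255))
    for v in (235,250,265):
        u=np.where(m[v,240:400])[0]+240; print(v,u.min(),u.max(),x["pixels"][v,300], [round(float(np.linalg.norm(wz(x,u.min()-.5,v,z)-wz(x,u.max()+.5,v,z))),4) for z in(.080,.085,.09,.095)])
    u=np.where(m[200:300,300])[0]+200;print(u.min(),u.max())
cv2.imwrite("pics/w3.png",cv2.resize(w["pixels"][200:340,230:400,::-1],None,fx=4,fy=4,interpolation=2))
```

```text
4.875 [5.20144632e-01 2.04237821e-04 8.23468539e-02] [ 0.25842857  0.00229989 -0.93491577] [ 0.05011191 -0.0218107   0.03347532]
235 273 354 [203 102  10] [0.0426, 0.0415, 0.0403, 0.0392]
250 274 353 [202 102  10] [0.0421, 0.041, 0.0398, 0.0387]
265 274 352 [202 101  10] [0.0421, 0.041, 0.0398, 0.0387]
219 284
235 271 356 [203 101  10] [0.0428, 0.0416, 0.0404, 0.0392]
250 272 355 [204 102  10] [0.0423, 0.0411, 0.0399, 0.0387]
265 272 355 [204 101  10] [0.0428, 0.0416, 0.0404, 0.0392]
222 284
```

View pics/w3.png

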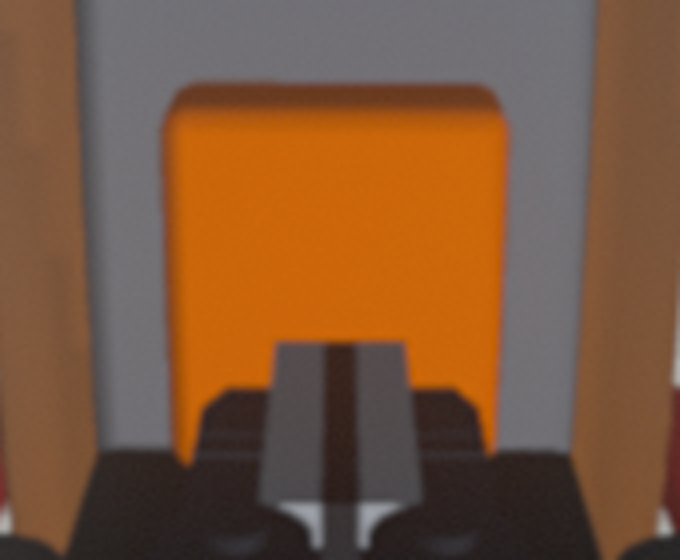

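The pad's top is at about z=0.090 by its width, still unpressed, and the visible finger ends sit above the nominal TCP. I'll keep creeping down until contact.

>>> arm_command(
  commands=[
    [[0, 0, -0.002, 0, 0, 0, 0], [0, 0, -0.002, 0, 0, 0, 0], [0, 0, 0, 0, 0, 0, 0]],
  ],
)

```text
time_s: 5.3
tcp_pos: [0.52, 0.0002, 0.0781]
eef_rot: [-180.0, 0.0, 84.2]
force: [-0.4, 0.1, -0.2]
opening: -0.0001
grip_force: 0.0
```

Run:
```python
from m import *
import rig
print([n for n in dir(rig) if not n.startswith("__")],getattr(rig,"grasp_offset",None))
st=sense();print(st["tcp_pos"],st["force"])
s=snapshot("side");u,v=proj(s,st["tcp_pos"]);print("tcp px",u,v)
cv2.imwrite("pics/s2.png",cv2.resize(s["pixels"][170:290,250:400,::-1],None,fx=5,fy=5,interpolation=2))
```

```text
['IKError', 'grasp_offset', 'hand_in', 'sense', 'snapshot'] -0.0187
[5.20025613e-01 2.08672591e-04 7.81403718e-02] [-0.38068327  0.12351951 -0.20741811]
tcp px 328.518984656221 248.00055822247518
```

View pics/s2.png

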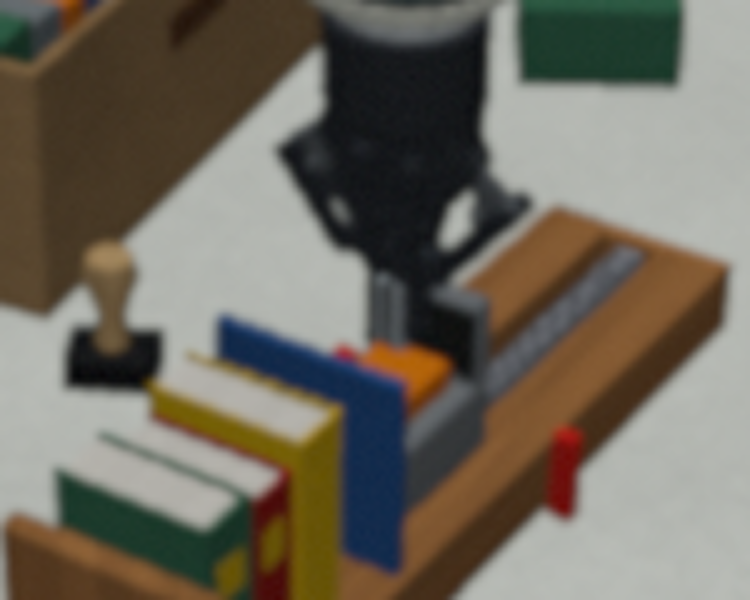

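The side crop shows the fingers ending at (388,340), hovering above the pad and about 20 mm short of the projected TCP. The tips are really higher than reported, so I'll tilt the hand slightly away from the heel for body clearance and go on down.

>>> arm_command(
  commands=[
    [[0, 0, 0, -0.06, 0.006, 0, 0], [0, 0, 0, -0.06, 0.006, 0, 0], [0, 0, -0.003, 0, 0, 0, 0], [0, 0, -0.002, 0, 0, 0, 0], [0, 0, 0, 0, 0, 0, 0]],
  ],
)

```text
time_s: 5.98
tcp_pos: [0.52, -0.0004, 0.0731]
eef_rot: [-180.0, 6.9, 84.2]
force: [-0.2, 0.1, 0.6]
opening: 0.0001
grip_force: 0.0
```

>>> arm_command(
  commands=[
    [[0, 0, -0.002, 0, 0, 0, 0], [0, 0, -0.002, 0, 0, 0, 0], [0, 0, 0, 0, 0, 0, 0]],
  ],
)

```text
time_s: 6.35
tcp_pos: [0.52, 0.0002, 0.0692]
eef_rot: [-180.0, 6.9, 84.2]
force: [-0.6, -0.6, 0.5]
opening: 0.0001
grip_force: 0.0
```

>>> arm_command(
  commands=[
    [[0, 0, -0.002, 0, 0, 0, 0], [0, 0, -0.001, 0, 0, 0, 0], [0, 0, 0, 0, 0, 0, 0]],
  ],
)

```text
time_s: 6.72
tcp_pos: [0.5201, 0.0002, 0.0663]
eef_rot: [180.0, 6.9, 84.2]
force: [0.2, -0.1, -0.9]
opening: -0.0004
grip_force: 0.0
```

>>> arm_command(
  commands=[
    [[0, 0, -0.002, 0, 0, 0, 0], [0, 0, -0.001, 0, 0, 0, 0], [0, 0, 0, 0, 0, 0, 0]],
  ],
)

```text
time_s: 7.1
tcp_pos: [0.5202, 0.0002, 0.0634]
eef_rot: [180.0, 6.9, 84.2]
force: [-1.4, 0.4, 3.5]
opening: -0.0002
grip_force: 1.7
```

Run:
```python
from m import *
st=sense();print(st["tcp_pos"],st["force"])
s=snapshot("side");u,v=proj(s,st["tcp_pos"]);print("tcp px",u,v)
cv2.imwrite("pics/s3.png",cv2.resize(s["pixels"][190:270,290:390,::-1],None,fx=7,fy=7,interpolation=2))
```

```text
[5.20177977e-01 2.29967860e-04 6.33759506e-02] [-1.37547523  0.44169535  3.50736138]
tcp px 328.32784808074354 253.0859583644867
```

View pics/s3.png

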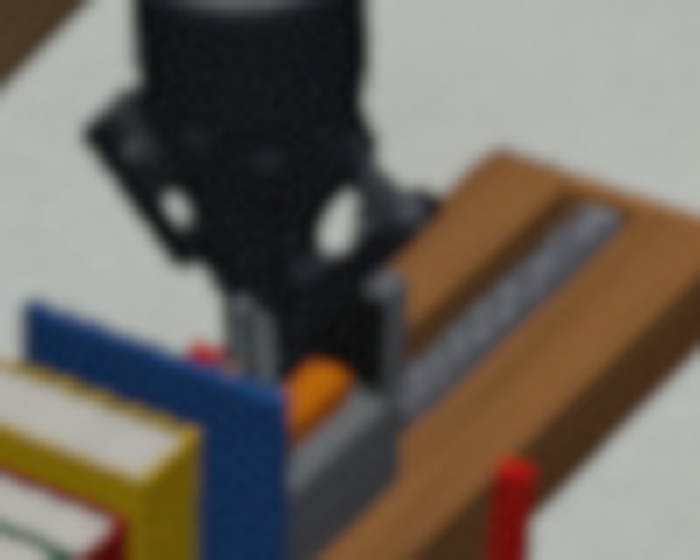

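Contact: the tips are on the pad at (285,375) in the crop, with 3.5 N. I'll press on to the stop.

>>> arm_command(
  commands=[
    [[0, 0, -0.002, 0, 0, 0, 0], [0, 0, -0.001, 0, 0, 0, 0], [0, 0, 0, 0, 0, 0, 0]],
  ],
)

```text
time_s: 7.52
tcp_pos: [0.5202, 0.0002, 0.0603]
eef_rot: [180.0, 6.9, 84.2]
force: [-0.5, 0.9, 4.5]
opening: 0.0002
grip_force: 2.3
```

>>> arm_command(
  commands=[
    [[0, 0, -0.001, 0, 0, 0, 0], [0, 0, -0.001, 0, 0, 0, 0], [0, 0, 0, 0, 0, 0, 0]],
  ],
)

```text
time_s: 7.9
tcp_pos: [0.5202, 0.0002, 0.0583]
eef_rot: [180.0, 6.9, 84.2]
force: [-2.3, 0.2, 5.4]
opening: 0.0003
grip_force: 2.7
```

>>> arm_command(
  commands=[
    [[0, 0, -0.001, 0, 0, 0, 0], [0, 0, -0.001, 0, 0, 0, 0], [0, 0, 0, 0, 0, 0, 0]],
  ],
)

```text
time_s: 8.28
tcp_pos: [0.5204, 0.0002, 0.0572]
eef_rot: [180.0, 6.9, 84.2]
force: [-6.1, 0.2, 21.7]
opening: 0.0002
grip_force: 11.2
```

>>> arm_command(
  commands=[
    [[0, 0, 0.0005, 0, 0, 0, 0], [-0.0003, -0.003, 0, 0, 0, 0, 0], [-0.0004, -0.004, 0, 0, 0, 0, 0], [-0.0004, -0.004, 0, 0, 0, 0, 0], [0, 0, 0, 0, 0, 0, 0]],
  ],
)

```text
time_s: 8.9
tcp_pos: [0.5192, -0.0106, 0.0573]
eef_rot: [180.0, 6.9, 84.2]
force: [-4.6, 1.2, 14.9]
opening: -0.0001
grip_force: 7.7
```

```bash
cat > jaw.py <<'E'
from m import *
def rows(w,u,lo,hi,v0,v1):
    m=cv2.inRange(cv2.cvtColor(w["pixels"],cv2.COLOR_RGB2HSV),lo,hi)[v0:v1]
    ys=[np.where(m[:,c])[0] for c in u];ys=[(y.min()+y.max())/2 for y in ys if len(y)]
    return v0+np.median(ys)
st,w=wrist();print(st["time_s"],st["tcp_pos"].round(4),rk(st["tcp_pos"]).round(4),st["force"].round(2))
print("blue",blobs(w,(105,110,50),(125,255,255),(150,0,500,220),60)[0])
print("red",blobs(w,(0,170,140),(5,255,255),(150,150,480,400),10)[0])
print("orange",blobs(w,(8,170,100),(18,255,255),(240,150,400,400),25)[0])
E
python3 jaw.py
```

```text
8.9 [ 0.5192 -0.0106  0.0573] [0.5175 0.0429] [-4.6   1.22 14.93]
blue [([150, 114, 350, 71, 16933], [323.8, 154.15])]
red [([197, 325, 21, 12, 218], [207.27, 329.9]), ([410, 325, 20, 13, 216], [419.63, 330.37])]
orange [([266, 246, 95, 85, 4908], [311.88, 273.62])]
```

>>> arm_command(
  commands=[
    [[-0.0003, -0.003, 0, 0, 0, 0, 0], [-0.0003, -0.003, 0, 0, 0, 0, 0], [0, 0, 0, 0, 0, 0, 0]],
  ],
)

```text
time_s: 9.32
tcp_pos: [0.5186, -0.0164, 0.0573]
eef_rot: [180.0, 6.9, 84.2]
force: [-4.8, 2.0, 15.9]
opening: 0.0002
grip_force: 7.8
```

```bash
python3 jaw.py
```

```text
9.325 [ 0.5186 -0.0164  0.0573] [0.5175 0.037 ] [-4.77  2.05 15.88]
blue [([150, 114, 350, 71, 16909], [323.78, 154.05])]
red [([195, 317, 22, 12, 222], [205.6, 321.99]), ([411, 317, 21, 13, 232], [420.62, 322.6])]
orange [([266, 246, 95, 85, 4909], [311.85, 273.6])]
```

```bash
cat >> jaw.py <<'E'
px=w["pixels"].astype(int);c=px[95:200,316];bl=c[:,2]-c[:,0]
print("blue col",[(95+i,int(b),int(c[i].sum())) for i,b in enumerate(bl) if b>15][::6],)
I=[95+i for i,b in enumerate(bl) if b>25];v0,v1=min(I)-.5,max(I)+.5
for n,u,v,z in(("plate top edges",316,v0,.147),("",316,v1,.147)):print(n,v,rk(wz(w,u,v,z)).round(4))
for b in blobs(w,(0,170,140),(5,255,255),(120,150,520,400),10)[0]:print("clip",rk(wz(w,*b[1],.05)).round(4))
E
python3 jaw.py
```

```text
9.375 [ 0.5186 -0.0164  0.0573] [0.5175 0.037 ] [-4.1   1.82 16.03]
blue [([150, 114, 350, 71, 16893], [323.69, 154.1])]
red [([195, 317, 22, 12, 223], [205.74, 321.98]), ([411, 317, 21, 13, 231], [420.64, 322.57])]
orange [([266, 246, 95, 85, 4907], [311.88, 273.59])]
blue col [(113, 20, 228), (119, 41, 166), (125, 42, 161), (131, 44, 163), (137, 44, 166), (143, 48, 169), (149, 81, 240), (155, 86, 249), (161, 86, 254), (167, 84, 259), (173, 84, 257), (179, 65, 234)]
plate top edges 113.5 [0.5176 0.1243]
 180.5 [0.5176 0.1103]
clip [0.4537 0.0029]
clip [0.5797 0.0029]
```

The bookend is moving with the hand, with about 115 mm left. I'll make the long push.

>>> arm_command(
  commands=[
    [[-0.0009, -0.009, 0, 0, 0, 0, 0], [-0.0009, -0.009, 0, 0, 0, 0, 0], [-0.0009, -0.009, 0, 0, 0, 0, 0], [-0.001, -0.009, 0, 0, 0, 0, 0], [-0.0009, -0.009, 0, 0, 0, 0, 0], [0, 0, 0, 0, 0, 0, 0]],
  ],
)

```text
time_s: 10.18
tcp_pos: [0.5137, -0.0625, 0.0573]
eef_rot: [180.0, 7.0, 84.2]
force: [-6.8, -2.3, 18.1]
opening: -0.0003
grip_force: 8.4
```

```bash
python3 jaw.py
```

```text
10.175 [ 0.5137 -0.0625  0.0573] [ 0.5174 -0.0093] [-6.76 -2.3  18.14]
blue [([150, 114, 350, 72, 17065], [323.37, 154.7])]
red [([183, 244, 23, 14, 284], [194.51, 250.75]), ([422, 245, 22, 14, 285], [432.75, 251.49])]
orange [([266, 246, 95, 85, 4899], [311.82, 273.58])]
blue col [(113, 19, 304), (119, 41, 165), (125, 43, 166), (131, 43, 165), (137, 42, 166), (143, 43, 172), (149, 82, 240), (155, 85, 252), (161, 84, 257), (167, 84, 257), (173, 84, 257), (179, 76, 239)]
plate top edges 113.5 [0.5176 0.0781]
 181.5 [0.5176 0.0639]
clip [0.4536 0.0028]
clip [0.58   0.0025]
```

>>> arm_command(
  commands=[
    [[-0.0009, -0.009, 0, 0, 0, 0, 0], [-0.0009, -0.009, 0, 0, 0, 0, 0], [-0.001, -0.009, 0, 0, 0, 0, 0], [-0.0009, -0.009, 0, 0, 0, 0, 0], [-0.0009, -0.009, 0, 0, 0, 0, 0], [-0.001, -0.009, 0, 0, 0, 0, 0], [-0.0006, -0.006, 0, 0, 0, 0, 0], [0, 0, 0, 0, 0, 0, 0]],
  ],
)

```text
time_s: 11.22
tcp_pos: [0.5073, -0.1223, 0.0573]
eef_rot: [-180.0, 7.0, 84.2]
force: [-6.7, -0.9, 17.4]
opening: 0.0002
grip_force: 8.8
```

```bash
python3 jaw.py
python3 - <<'E'
from m import *
st,w=wrist();cv2.imwrite("pics/w4.png",w["pixels"][:,:,::-1])
E
```

```text
11.225 [ 0.5073 -0.1223  0.0573] [ 0.5172 -0.0695] [-6.7  -0.93 17.37]
blue [([150, 114, 350, 72, 16945], [323.25, 154.73])]
red []
orange [([266, 246, 95, 85, 4901], [311.64, 273.59])]
blue col [(113, 19, 295), (119, 40, 166), (125, 42, 161), (131, 41, 163), (137, 44, 163), (143, 45, 162), (149, 77, 237), (155, 85, 247), (161, 85, 246), (167, 85, 250), (173, 84, 252), (179, 73, 234)]
plate top edges 113.5 [0.5174 0.0179]
 181.5 [0.5174 0.0037]
```

View pics/w4.png

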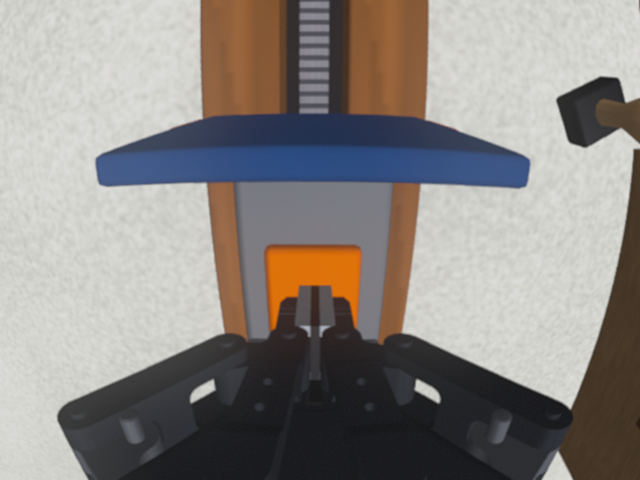

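The view shows the pad at (312,273) under the fingertips and the plate at rows 114–182. The clips are hidden behind the plate. About 8 mm remain.

>>> arm_command(
  commands=[
    [[-0.0005, -0.0045, 0, 0, 0, 0, 0], [-0.0004, -0.0037, 0, 0, 0, 0, 0], [0, 0, 0, 0, 0, 0, 0], [0, 0, 0, 0, 0, 0, 0]],
  ],
)

```text
time_s: 11.82
tcp_pos: [0.5065, -0.13, 0.0573]
eef_rot: [-180.0, 6.9, 84.2]
force: [-7.2, 0.4, 17.7]
opening: -0.0003
grip_force: 8.8
```

```bash
python3 jaw.py
python3 - <<'E'
from m import *
st,w=wrist()
for v in(113,114,115): print("foot",rk(wz(w,316,v,.042)).round(4))
for v in(146,147,148): print("top inner",rk(wz(w,316,v,.147)).round(4))
s=snapshot("top")
for nm,lo,hi in(("blue",(105,110,40),(125,255,255)),("red",(0,150,100),(4,255,255))):
    for b in blobs(s,lo,hi,(300,225,400,300))[0]: print(nm,b,rk(onz(s,*b[1],.147 if nm=="blue" else .05)).round(4))
E
```

```text
11.825 [ 0.5065 -0.13    0.0573] [ 0.5172 -0.0773] [-7.15  0.45 17.67]
blue [([150, 114, 350, 71, 16964], [323.55, 154.29])]
red []
orange [([266, 246, 95, 85, 4901], [311.64, 273.57])]
blue col [(113, 23, 209), (119, 41, 165), (125, 42, 164), (131, 41, 168), (137, 45, 160), (143, 46, 172), (149, 81, 238), (155, 85, 251), (161, 84, 251), (167, 84, 251), (173, 83, 252), (179, 69, 233)]
plate top edges 113.5 [0.5174 0.0101]
 180.5 [ 0.5174 -0.0039]
foot [0.5177 0.0037]
foot [0.5177 0.0032]
foot [0.5177 0.0027]
top inner [0.5174 0.0034]
top inner [0.5174 0.0032]
top inner [0.5174 0.003 ]
blue ([350, 275, 4, 4, 12], [351.33, 276.33]) [0.4721 0.0018]
red ([348, 282, 2, 5, 9], [348.44, 283.78]) [0.454  0.0037]
```

Level within about 0.5 mm. Now I'll release by lifting straight up.

>>> arm_command(
  commands=[
    [[0, 0, 0.002, 0, 0, 0, 0], [0, 0, 0.004, 0, 0, 0, 0], [0, 0, 0.006, 0, 0, 0, 0], [0, 0, 0.01, 0, 0, 0, 0], [0, 0, 0.03, 0, 0, 0, 0], [0, 0, 0.04, 0, 0, 0, 0], [0, 0.02, 0.04, 0.06, -0.006, 0, 0], [0, 0.02, 0.04, 0.06, -0.006, 0, 0], [0, 0.01, 0.02, 0, 0, 0, 0], [0, 0, 0, 0, 0, 0, 0], [0, 0, 0, 0, 0, 0, 0]],
  ],
)

```text
time_s: 13.35
tcp_pos: [0.5064, -0.0803, 0.2484]
eef_rot: [-180.0, 0.0, 84.2]
force: [0.4, 0.4, -1.0]
opening: -0.0
grip_force: 0.0
```

Run:
```python
from m import *
st,w=wrist();print(st["time_s"],st["tcp_pos"],st["eef_rot"],st["force"])
cv2.imwrite("pics/w5.png",w["pixels"][:,:,::-1])
px=w["pixels"].astype(int)
print("red",[(b,rk(wz(w,*b[1],.05)).round(4)) for b in blobs(w,(0,150,100),(5,255,255),(150,50,500,300),10)[0]])
bs=blobs(w,(105,110,40),(125,255,255),(180,20,460,300),60)[0];print(bs)
print("orange",[(b,rk(wz(w,*b[1],.093)).round(4)) for b in blobs(w,(8,170,100),(18,255,255),(240,50,400,400),100)[0]])
c=px[:300,316];print([(i,c[i].tolist()) for i in range(300) if c[i][2]-c[i][0]>15][::2])
```

```text
13.35 [ 0.50640714 -0.08025482  0.24835675] [-1.79959363e+02  9.90956124e-03  8.42094762e+01] [ 0.36429822  0.36568412 -1.04732021]
red [(([252, 172, 13, 8, 96], [257.64, 175.5]), array([0.4539, 0.0034])), (([376, 172, 12, 9, 96], [381.3, 176.31]), array([0.5795, 0.003 ]))]
[([257, 189, 128, 9, 1071], [320.08, 193.21])]
orange [(([299, 234, 42, 47, 1894], [319.57, 256.81]), array([ 0.5165, -0.0684]))]
[(175, [45, 49, 64]), (177, [41, 46, 63]), (179, [40, 44, 62]), (181, [43, 47, 63]), (183, [43, 47, 64]), (185, [42, 45, 63]), (187, [42, 45, 64]), (189, [47, 57, 88]), (191, [48, 66, 105]), (193, [49, 68, 107]), (195, [48, 67, 106]), (197, [50, 65, 102]), (199, [85, 88, 101])]
```

View pics/w5.png

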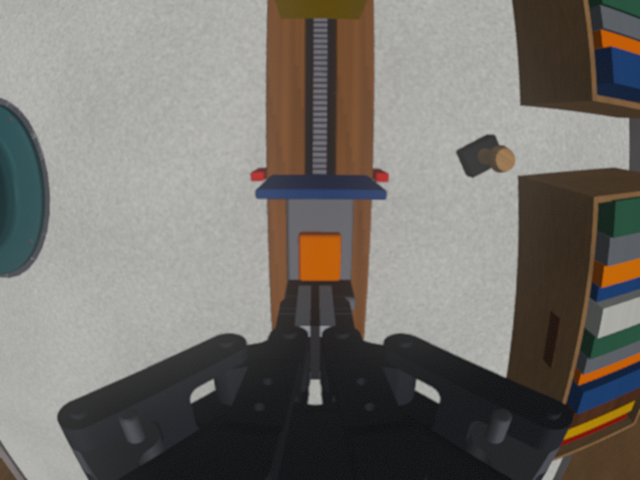

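The pad is up at (320,257), the clips are at (258,175) and (381,176), and the plate foot sits at row 174, level with them. Final numeric check.

Run:
```python
from m import *
st,w=wrist()
c=w["pixels"].astype(int)[165:182,300];print([(165+i,x.tolist()) for i,x in enumerate(c)])
for v in(173,174,175,176): print(v,rk(wz(w,320,v,.042)).round(4))
for v in(188,189,198.5): print(v,rk(wz(w,320,v,.147)).round(4))
```

```text
[(165, [113, 76, 49]), (166, [114, 78, 52]), (167, [115, 77, 51]), (168, [114, 77, 51]), (169, [115, 78, 52]), (170, [114, 77, 52]), (171, [115, 77, 51]), (172, [116, 79, 51]), (173, [109, 75, 52]), (174, [92, 66, 59]), (175, [61, 53, 64]), (176, [45, 48, 66]), (177, [44, 48, 65]), (178, [45, 49, 64]), (179, [45, 50, 65]), (180, [45, 47, 64]), (181, [46, 49, 65])]
173 [0.517  0.0048]
174 [0.517  0.0038]
175 [0.517  0.0027]
176 [0.517  0.0017]
188 [0.5157 0.0043]
189 [0.5157 0.0035]
198.5 [ 0.5157 -0.0037]
```

The foot is at y≈0.0033 and the clips at 0.0032, so they are level. Handing in.

```bash
python3 -c "
from rig import *
print(hand_in())"
```

```text
the job is handed in; nothing more can be done
None
```

The bookend's blue plate stands level with the red marker to within about 1 mm by the wrist camera, the pad was let up and the job is handed in at about 13.4 s; I saw the raised pad but did not test that the ratchet locked.

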